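# Swing a blank home in a drilling fixture and clamp it

### The job

Load the drilling fixture: push the aluminium blank near its free corner so that it swings on its locating pin past the spring roller catch, and press it firmly home on the stop screw with about 12 N, staying under 20 N so that the screw does not bruise the edge. Then push the toggle clamp's handle fully down, without forcing it, so that it locks the clamp on the blank; leave the loose things on the fixture and bench where they lie.

Things in the scene. Friction and masses are not known exactly. Their poses are not given: they have to be found in the camera images.
- fixture: Steel fixture base plate, 290 x 310 x 20 mm, bolted down. Origin under its centre; x points away from the robot (when the fixture is square to it), y to the left, z up. Its top is 20 mm above the bench.
- pin (a point): Foot of the fixed upright locating pin (16 mm diameter, 22 mm tall), on the fixture's top face at its near side.
- blank: Flat aluminium blank, 180 x 100 x 12 mm, about 0.57 kg, its 17 mm hole over the pin; too wide to grip. Origin: hole centre, underside; x along its length to the free end at 155 mm (other end at -25 mm), z up; long edges at y = +50 and -50 mm. It starts 0.2 to 0.5 rad clockwise of the fixture's x axis and swings anticlockwise; home is within 0.05 rad of that axis, as the stop screw is set.
- free_corner (a point): Point on the blank's trailing long edge (y = -50 mm), 16 mm from the free end, where the corner's 16 mm rounding starts, half-way up the edge (6 mm over the fixture's top). Push the edge near here, some 25 mm inboard of it, so that the finger keeps clear of the roller.
- stop: Steel angle block, 34 x 44 x 30 mm, on the fixture's +y side; origin at the foot of its face that looks at the blank, under the screw. Its stop screw (10 mm, round tip, level along the fixture's -y, rigid) meets the blank's leading edge 125 mm from the pin. It stands out 12 to 24 mm, set differently each time and not measured: find its tip by feel.
- roller (a point): Centre of the catch's steel roller (20 mm diameter), sprung out of a grey housing (34 mm high) at the far side along the fixture's -x with 3 to 6 N. It rides on the blank's free end, resists with up to about 6 N at the pushing place some 0.1 rad before home, then drops in behind the trailing corner and keeps the blank from swinging back; alone it presses the blank on the screw with only a few N.
- clamp: Toggle clamp bolted to the fixture's +y side (flange 52 x 72 mm, two upright cheeks to 50 mm above the fixture's top). Origin at the middle of its foot below the arm's pivot, axes like the fixture's; it carries the arm and the handle.
- clamp_arm: The clamp's steel arm with a sprung, rubber-capped spindle 80 mm from its pivot; origin on the pivot, 32 mm above the fixture's top. At the start it is raised by about 50 degrees (to about 120 mm above the fixture's top); linked to the handle, it swings down over the blank as the handle goes down, and its cap then presses on the blank with about 12 N.
- handle_pivot (a point): Axis of the clamp's handle (along the fixture's x), on the tail of the clamp arm, 53 mm above the fixture's top at the start. As the handle goes down it is carried 27 mm towards the fixture's -y and 13 mm up.
- grip (a point): On the centre line of the handle's black round grip (18 mm diameter, 79 mm long), 105 mm from the handle pivot; the grip ends 25 mm further out. At the start the handle stands 1.17 rad above level, leaning to the fixture's +y, its end 180 mm above the fixture's top; it is pushed over and down to the +y side. Locked, it lies level, its top about 73 mm above the fixture's top.
- clamp_handle (a joint): Angle of the clamp handle against the clamp arm: 0 at the start, growing as the handle goes down (it turns 1.22 rad, the arm 0.9 rad the other way); 2.07 is dead centre with the handle level, 2.12 the end of travel, where it locks by itself. It goes over easily (1 to 5 N at the grip, most where the cap is squeezed) and then stops firmly; short of 2.08 it is not locked.
- nut: Loose hexagon nut, 21 x 10 mm, lying on the fixture's near left corner. To be left alone.
- hex_key: Loose L-shaped hexagon key, 84 x 22 x 6 mm, lying on the fixture's far left corner. To be left alone.
- spare1: Upper of two more blanks stacked on the bench to the left. To be left alone.
- square: Try square, 160 x 100 x 18 mm, on the bench to the right. To be left alone.
- file: Flat file with a green handle, 330 mm long, on the bench to the right. To be left alone.
- mallet: Hammer, 260 mm long, on the bench to the left. To be left alone.
- bits_cup: Black cup of drills, 66 mm across, 120 mm tall, on the bench right of the fixture. To be left alone.
Mind the look-alikes: they are no part of the job. Leave any green or red look-alike of the blank alone.

How it is judged (in metres and radians):
On the way, in this order (a step that is already met when the one before it is completed fails the run):
1. the blank is pressed on the stop screw with more than 6 N (contact force between blank and stop above 6 N), for 0.2 s.
2. the clamp handle is locked down and the clamp presses on the blank (value of joint clamp_handle above 2.08 rad and contact force between clamp_arm and blank above 6 N), for 0.2 s.
At the end, for the whole second after the job is handed in: The blank lies flat on the fixture (tilt under 0.03 rad), its hole over the pin (within 4 mm), at rest and bearing on the stop screw (more than 0.3 N); the clamp handle is locked down (more than 2.08 rad) and the clamp presses on the blank with more than 6 N (all of step 2 and contact force between blank and stop above 0.3 N and angle between blank's own z axis and vertical below 0.03 rad and horizontal distance between blank and pin below 0.004 m and linear speed of blank below 0.01 m/s); the robot touches nothing.
It fails at once if the blank is pressed on the stop with more than 20 N (contact force between blank and stop above 20 N).
It fails at once if the gripper pushes on the clamp with more than 40 N (contact force between the fingers and clamp above 40 N).
It fails at once if a bystander is moved by more than 20 mm (distance of any of nut, hex_key, spare1, square, file, mallet, bits_cup from where it was at the start of the episode above 0.02 m).
It also fails if it takes over 58 s, if anything falls off the work surface, if the arm or the gripper's body presses on something with over 40 N, if the wrist force passes 120 N, or if a joint passes its speed limit or range.

### The arm

A 6-joint arm with a two-finger parallel gripper is mounted at the origin on the work surface. World frame = base frame: x ahead of the robot, y to its left, z up, the work surface at z = 0. Lengths are in mm, angles in rad, forces in N, time in s.
With the tool pointing down it reaches from about 350 to 975 mm from the base axis. Payload 7.1 kg.
Tool frame: the origin (TCP) lies on the mounting face of the last link; the fingertips stand 182 mm ahead of it and the grasp point (between the pads) lies 163 mm ahead of it (ctrl.finger_overhang is the distance from the TCP to the fingertips, in mm); z points along the fingers, y is the direction in which the jaws open and shut (so a half turn about z gives the same grasp; the last joint's range is limited). The gripper opens to 88 mm and grips with 3 to 60 N. Pads are 20 mm wide; open, the fingers measure 115 mm over their backs; the gripper's body (75 mm by 178 mm) begins 61 mm behind the grasp point.
Start: joints at [-1.277, 0.423, 1.63, -0, 1.089, -0.019], TCP at [192.345, -594.651, 404.675] pointing down, gripper open.
Joint ranges: [-3, 3], [-0.9, 2.11], [0.09, 2.58], [-1.31, 4.45], [0.11, 2.69], [-2.54, 2.54]. Speed limits (rad/s): [2.39, 2.39, 3.01, 3.14, 3.14, 3.14].

### API

Orientations are given as a rotation vector (axis times angle).
In Python, from workcell import ctrl, viewer, recognise gives the robot as it stands.
- The arm moves only by the shell command python3 -m handwheel 'ROWS'. ROWS is JSON, a list of rows, each an object of numbers: "gripper": the closure, from 0 (fully open) to 1 (shut); "tx", "ty", "tz": the shift along the tool's x, y, z in m; "rx", "ry", "rz": the turn, a rotation vector about the tool's x, y, z in degrees. In form: [{"gripper": .., "tx": .., "ty": .., "tz": .., "rx": .., "ry": .., "rz": ..}, ...]. A call has 1 to 8 rows; each row shifts and turns the commanded pose from where the row before left it, along the tool's axes as they then stand; what a row does not reach is not made up. A row lasts 1/8 s, in which the tool goes at most 62.5 mm and 10.7 degrees, less where a joint would pass 70% of its speed; a pose out of reach is approached as far as the arm can. A call with a gripper value outside its range is refused whole. The fingers move at their own pace and stop on an object; the grip force is fixed at half the most. Time passes only in rows, so rows that do not move let the fingers close. It gives the time, the measured TCP pose, the force and the opening at its end, in the units of the state.
- ctrl.get_obs(): the state, without advancing time (a new reading comes with each control period).
- viewer.get_image(name): name is "side" or "top"; returns a dict with "image" (400x640x3 uint8, red, green, blue), "range_z" (400x640 float32, mm along the optical axis (not along the pixel's ray), 0 where there is no reading), "vfov" (degrees; the focal length in pixels is half the picture's height over the tangent of half this angle, whatever the lens; pixels are square), "cx", "cy" (the principal point, pixels), "k1" (the pictures are not rectified: a ray, as slopes to the right and down, at radius r is drawn at 1 + k1 r^2 times it, then the intrinsics apply), "extrinsics" (4x4, takes a point from world to camera coordinates). Camera axes: x right, y up, looking along -z (the intrinsics and any distortion apply to the point x, -y, -z); pixel columns grow to the right and rows downward; lengths in mm; the calibration is good to about 2 mm. A picture is of the moment at which its call begins.
- ctrl.close_job(): hands the job in, once; it reports no verdict.
Trained networks look in a picture, given as the dict that the camera call returned (one of the last four; its "shot" number tells which), for a name from the list of things; names that differ only in an ending like _2 or _b are one class to them, and where a whole thing is asked for, a point or a joint stands for the part that bears it (a point fixed in the world has none). Each returns a list of dicts, best first, with "p" (0 to 1); they miss things now and then, are a little off and sometimes report something else, mostly with a low value. They report only what shows in the picture. A call takes as long as a camera call. They do not tell look-alikes from the thing itself.
- recognise(picture, name): "xy" ([column, row] as shares, 0 to 1, of the picture: columns of its width, rows of its height, amid what is visible of it).
The state is a dict: "t": time; "qpos": joint angles; "qvel": joint speeds; "joint_torque": joint torques, N m; "ee_pos": TCP position; "orientation": TCP orientation; "ft_force": force on the tool from outside, world axes, zero at the start; "moment": the same for the moment, N m; "width": finger opening in mm.
Only numpy, scipy, OpenCV 4.12 (cv2) and the standard library are available. Lean on these libraries where they do the work, as an engineer would, in place of code of your own. Each camera call takes 0.05 s, during which the arm holds its last target.

## Working session

There is one attempt and no reset: what is moved stays moved. The work goes in short steps, Python scripts to look and compute and a shell command to move; the robot and the scene stay as the last step left them, time stands still between calls to the robot, and variables do not carry over. Pictures are saved under pics/ and viewed, and the job is handed in when it is done.

```bash
mkdir -p pics; ls; cat > h.py <<'E'
import numpy as np, cv2
from workcell import ctrl, viewer, recognise
def px2w(d,u,v,z=None):
    f=d["image"].shape[0]/2/np.tan(np.radians(d["vfov"])/2)
    a=np.array([(u-d["cx"])/f,(v-d["cy"])/f]); s=a.copy()
    for _ in range(30): s=a/(1+d["k1"]*(s@s))
    E=np.array(d["extrinsics"]);R=E[:3,:3];t=E[:3,3]
    ray=R.T@np.array([s[0],-s[1],-1.]); c=-R.T@t
    if z is None: k=d["range_z"][int(round(v)),int(round(u))]
    else: k=(z-c[2])/ray[2]
    return c+k*ray
def w2px(d,p):
    f=d["image"].shape[0]/2/np.tan(np.radians(d["vfov"])/2)
    E=np.array(d["extrinsics"]);q=E[:3,:3]@np.array(p)+E[:3,3]
    s=np.array([q[0],-q[1]])/-q[2]; s=s*(1+d["k1"]*(s@s))
    return s*f+[d["cx"],d["cy"]]
E
python3 - <<'E'
from h import *
for n in ("top","side"):
    d=viewer.get_image(n); cv2.imwrite(f"pics/{n}0.png",d["image"][:,:,::-1])
    print(n,d["vfov"],d["cx"],d["cy"],d["k1"],np.round(d["extrinsics"],3).tolist())
    for k in ("fixture","pin","blank","free_corner","stop","roller","clamp","clamp_arm","handle_pivot","grip","clamp_handle","nut","hex_key","bits_cup"):
        for r in recognise(d,k)[:3]:
            u,v=r["xy"][0]*640,r["xy"][1]*400
            print(k,round(r["p"],2),round(u,1),round(v,1),np.round(px2w(d,u,v),1))
print(ctrl.get_obs(),ctrl.finger_overhang)
E
```

```text
pics
top 47.15183838767382 319.05800022010476 202.2873396406259 -0.006331420646296645 [[0.022, -1.0, 0.004, -58.702], [0.988, 0.022, 0.152, -455.422], [-0.152, 0.001, 0.988, -1630.231], [0.0, 0.0, 0.0, 1.0]]
fixture 0.61 314.3 171.2 [576.6 -28.3  13. ]
fixture 0.43 275.9 173.8 [530.8  99.5 164.4]
pin 0.71 314.7 169.7 [579.5 -29.7  25.9]
pin 0.55 274.8 173.9 [530.7 103.4 162.5]
blank 0.8 332.0 184.0 [526.4 -94.6  29.7]
blank 0.75 231.7 236.3 [327.8 266.8  11.5]
blank 0.62 374.5 255.3 [ 270.5 -253.6   12.9]
free_corner 0.95 233.6 239.0 [317.5 257.9  19.3]
free_corner 0.59 330.2 185.1 [520.8 -87.7  36.6]
free_corner 0.59 377.2 255.9 [ 268.3 -263.1   14.6]
roller 0.62 311.3 169.7 [579.1 -17.2  26.3]
clamp 0.64 286.8 181.2 [523.   68.   80.1]
clamp_arm 0.81 284.4 177.5 [533.9  76.   91.4]
clamp_arm 0.27 332.5 184.2 [525.7 -96.3  29.6]
handle_pivot 0.43 273.4 174.6 [527.2 107.5 167.3]
grip 0.57 275.4 175.8 [527.1 102.5 149.1]
clamp_handle 0.58 277.8 174.3 [533.6  94.9 143.5]
nut 0.51 158.6 220.7 [377.2 531.7  26.9]
hex_key 0.55 295.6 140.0 [690.   43.9  29.7]
bits_cup 0.73 409.0 167.5 [ 59
[... 935 characters left out ...]
 -360.1   75.8]
{'t': 1.5, 'qpos': array([-1.27701142e+00,  4.23066846e-01,  1.62986453e+00,  3.93800952e-06,
        1.08859902e+00, -1.89903881e-02]), 'qvel': array([-1.92922824e-03,  5.83243689e-05,  1.74279701e-04, -1.23583703e-03,
       -3.50100193e-04, -3.12308678e-04]), 'joint_torque': array([ 4.12345353e-04, -5.44572401e+01, -2.74038273e+01,  6.45173527e-02,
        1.68580626e-02, -2.02852749e-05]), 'ee_pos': array([ 192.34257671, -594.66441488,  404.70974315]), 'orientation': array([3.10319377e+00, 4.89293719e-01, 1.88226062e-05]), 'ft_force': array([ 0.74561291, -0.45900054, -0.38064159]), 'moment': array([-0.01721147,  0.00316039,  0.01030131]), 'width': 87.65687245201491} 182.0
```

```bash
python3 - <<'E'
import cv2
a=cv2.imread("pics/top0.png");b=cv2.imread("pics/side0.png")
cv2.imwrite("pics/top0c.png",cv2.resize(a[110:260,220:420],None,fx=4,fy=4,interpolation=cv2.INTER_CUBIC))
cv2.imwrite("pics/side0c.png",cv2.resize(b[130:280,220:420],None,fx=4,fy=4,interpolation=cv2.INTER_CUBIC))
E
```

```text
(no output)
```

View pics/top0.png

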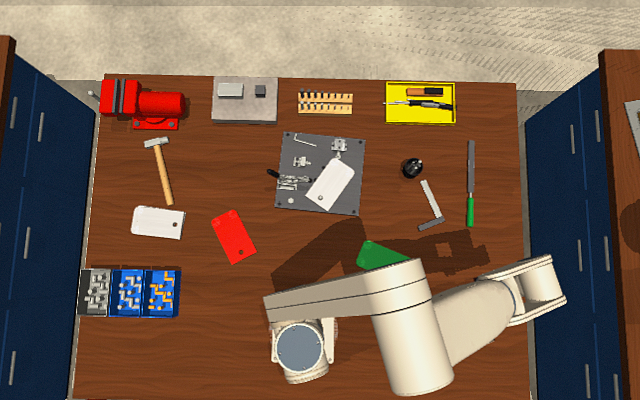

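```bash
echo
```

```text
(no output)
```

View pics/top0c.png

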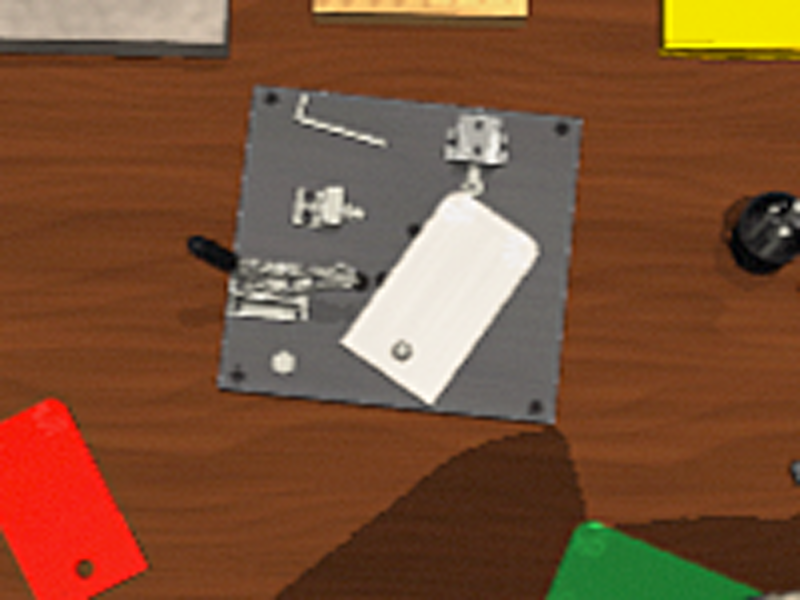

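View pics/side0c.png

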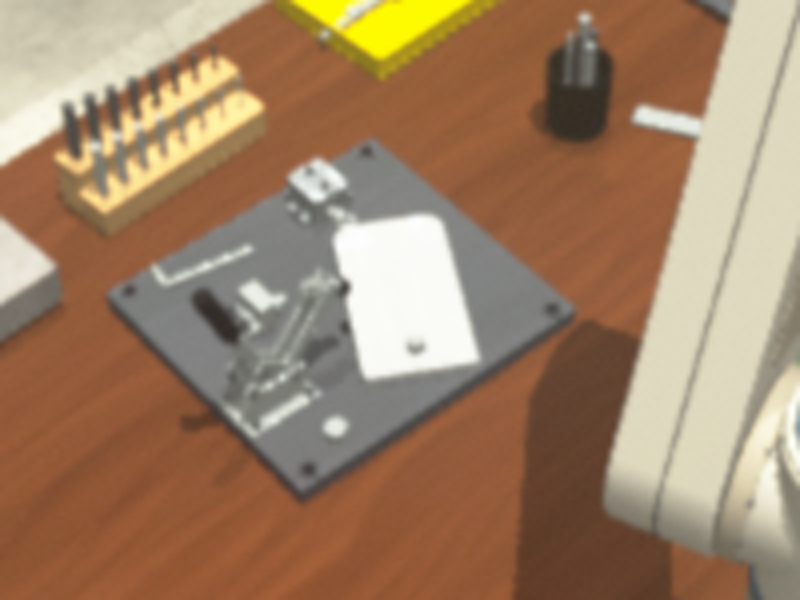

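View pics/side0.png

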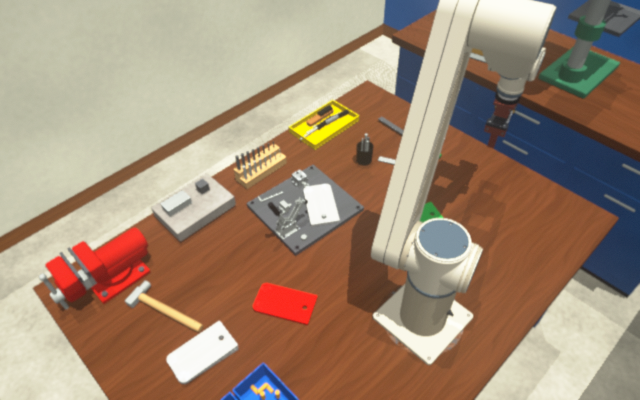

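```bash
cat >> h.py <<'E'
def rect(d,z,x0,x1,y0,y1,s=2):
    # image: rows = x descending, cols = y descending
    H=int((x1-x0)*s);W=int((y1-y0)*s)
    X=x1-(np.arange(H)+.5)/s; Y=y1-(np.arange(W)+.5)/s
    m=np.zeros((H,W,2),np.float32)
    f=d["image"].shape[0]/2/np.tan(np.radians(d["vfov"])/2); E=np.array(d["extrinsics"])
    P=np.stack(np.broadcast_arrays(X[:,None],Y[None,:],z),-1)@E[:3,:3].T+E[:3,3]
    S=np.stack([P[...,0],-P[...,1]],-1)/-P[...,2:]; S=S*(1+d["k1"]*(S**2).sum(-1,keepdims=True))
    m=(S*f+[d["cx"],d["cy"]]).astype(np.float32)
    return cv2.remap(d["image"],m,None,cv2.INTER_CUBIC)
E
python3 - <<'E'
from h import *
B=(400,720,-240,160)
for n in("top","side"):
    d=viewer.get_image(n)
    im=d["image"].copy()
    for z in (20,32):
        r=rect(d,z,*B)[:,:,::-1].copy()
        cv2.imwrite(f"pics/r_{n}{z}.png",r)
        if z==20:
            hsv=cv2.cvtColor(r,cv2.COLOR_BGR2HSV); m=((hsv[...,1]<70)).astype(np.uint8)
        else:
            m=(r.min(2)>185).astype(np.uint8)
        m=cv2.morphologyEx(m,cv2.MORPH_OPEN,np.ones((25,25)))
        c,_=cv2.findContours(m,0,2)
        c=max(c,key=cv2.contourArea) 
        (u,v),wh,a=cv2.minAreaRect(c)
        bp=cv2.boxPoints(((u,v),wh,a))
        print(n,z,"centre",B[1]-v/2,B[3]-u/2,np.array(wh)/2,a, cv2.contourArea(c)/4)
        print(np.c_[B[1]-bp[:,1]/2,B[3]-bp[:,0]/2].round(1).tolist())
E
```

```text
top 20 centre 570.5752105712891 -49.168670654296875 [310.28213501 290.54071045] 4.733438014984131 88804.375
[[438.6000061035156, 117.4000015258789], [728.2000122070312, 93.5], [702.5, -215.8000030517578], [413.0, -191.8000030517578]]
top 32 centre 530.5540313720703 -88.35881042480469 [100.52018738 182.62225342] 34.128543853759766 17417.375
[[483.20001220703125, 4.5], [634.2999877929688, -98.0], [577.9000244140625, -181.1999969482422], [426.79998779296875, -78.69999694824219]]
side 20 centre 571.7504730224609 -44.30671691894531 [314.79202271 311.309021  ] 4.714754581451416 93009.625
[[429.6000061035156, 125.4000015258789], [739.7999877929688, 99.80000305175781], [713.9000244140625, -214.0], [403.70001220703125, -188.39999389648438]]
side 32 centre 530.3351593017578 -87.45086669921875 [102.95341492 190.63720703] 33.91453552246094 18359.5
[[480.0, 8.5], [638.2000122070312, -97.9000015258789], [580.7000122070312, -183.39999389648438], [422.5, -77.0]]
```

View pics/r_top20.png

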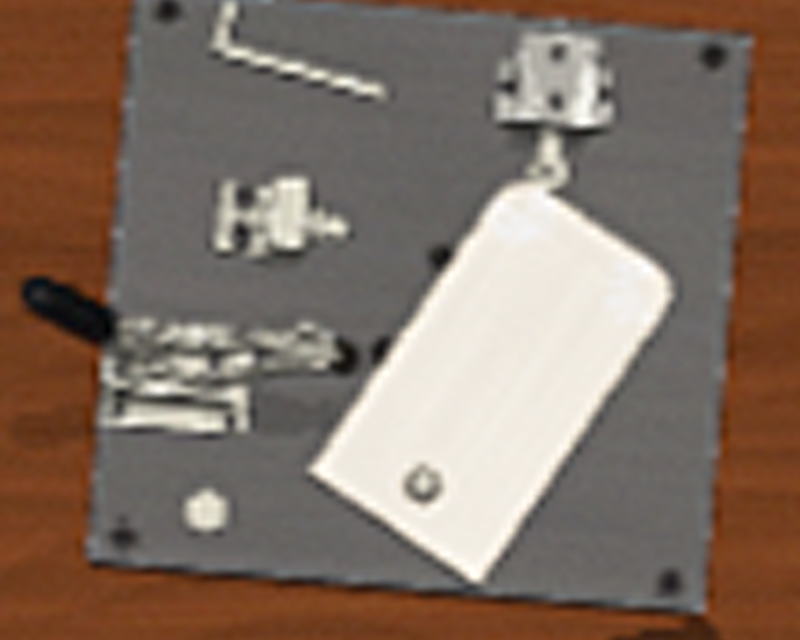

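View pics/r_side20.png

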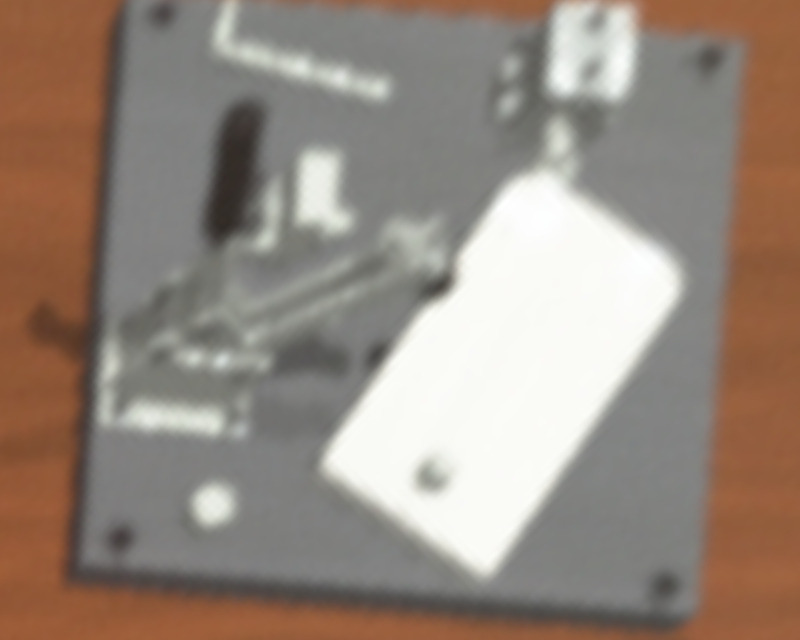

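```bash
python3 - <<'E'
from h import *
c=np.array([570.6,-49.2]);a=-0.0825
ex=np.array([np.cos(a),np.sin(a)]);ey=np.array([-np.sin(a),np.cos(a)])
for n,(u0,u1,v0,v1) in (("top",(260,320,160,195)),("side",(262,312,192,245))):
    d=viewer.get_image(n);P=[];C=[]
    for v in range(v0,v1):
        for u in range(u0,u1):
            p=px2w(d,u,v); P.append([(p[:2]-c)@ex,(p[:2]-c)@ey,p[2]-20]);C.append(d["image"][v,u].max())
    P=np.array(P);C=np.array(C)
    m=(P[:,2]>45)&(abs(P[:,0])<90)
    g=m&(C<75)&(P[:,2]>85)
    Q=P[g];mu=Q.mean(0);w=np.linalg.svd(Q-mu)[2][0]
    print(n,"grip n",g.sum(),"mean",mu.round(1),"dir",w.round(3),"ang",np.arctan2(abs(w[2]),abs(w[1])),"min/max",Q.min(0).round(),Q.max(0).round())
    q=P[m&~g]; o=np.argsort(q[:,1]); 
    print(np.round(q[o][::max(1,len(o)//25)]).tolist())
E
```

```text
top grip n 81 mean [-52.1 135.4 141.7] dir [ 0.005 -0.858 -0.514] ang 0.5402270681440063 min/max [-59.  26.  86.] [-43. 173. 184.]
[[-53.0, 23.0, 89.0], [-52.0, 37.0, 95.0], [-50.0, 40.0, 102.0], [-45.0, 44.0, 109.0], [-48.0, 47.0, 107.0], [-56.0, 50.0, 107.0], [-56.0, 54.0, 104.0], [-57.0, 57.0, 110.0], [-42.0, 58.0, 107.0], [-47.0, 61.0, 108.0], [-53.0, 67.0, 120.0], [-59.0, 72.0, 60.0], [-45.0, 77.0, 76.0], [-44.0, 82.0, 51.0], [-60.0, 87.0, 57.0], [-66.0, 94.0, 47.0], [-57.0, 102.0, 50.0], [-58.0, 112.0, 52.0], [-46.0, 117.0, 59.0], [-50.0, 120.0, 62.0], [-60.0, 123.0, 56.0], [-57.0, 127.0, 57.0], [-58.0, 130.0, 57.0], [-53.0, 134.0, 100.0], [-53.0, 137.0, 65.0], [-57.0, 142.0, 46.0]]
side grip n 62 mean [-57.3 161.6 145.8] dir [-0.038 -0.35  -0.936] ang 1.2132699861417446 min/max [-63. 142. 107.] [-50. 177. 176.]
[[-52.0, 26.0, 85.0], [-56.0, 38.0, 91.0], [-47.0, 47.0, 106.0], [-61.0, 54.0, 107.0], [-61.0, 58.0, 101.0], [-54.0, 60.0, 111.0], [-39.0, 63.0, 86.0], [-48.0, 66.0, 80.0], [-47.0, 69.0, 92.0], [-44.0, 72.0, 86.0], [-46.0, 75.0, 64.0], [-57.0, 78.0, 71.0], [-55.0, 82.0, 57.0], [-46.0, 84.0, 56.0], [-44.0, 90.0, 59.0], [-59.0, 94.0, 53.0], [-60.0, 108.0, 45.0], [-55.0, 116.0, 52.0], [-59.0, 126.0, 63.0], [-57.0, 132.0, 72.0], [-65.0, 137.0, 46.0], [-53.0, 140.0, 48.0], [-51.0, 143.0, 80.0], [-41.0, 147.0, 53.0], [-65.0, 150.0, 46.0], [-54.0, 161.0, 165.0], [-45.0, 173.0, 171.0]]
```

```bash
python3 -m handwheel '[{"gripper":1,"tx":0.045,"ty":-0.0295,"tz":0,"rx":0,"ry":0,"rz":0},{"gripper":1,"tx":0.045,"ty":-0.0295,"tz":0,"rx":0,"ry":0,"rz":0},{"gripper":1,"tx":0.045,"ty":-0.0295,"tz":0,"rx":0,"ry":0,"rz":0},{"gripper":1,"tx":0.045,"ty":-0.0295,"tz":0,"rx":0,"ry":0,"rz":0},{"gripper":1,"tx":0.045,"ty":-0.0295,"tz":0,"rx":0,"ry":0,"rz":0},{"gripper":1,"tx":0.045,"ty":-0.0295,"tz":0,"rx":0,"ry":0,"rz":0},{"gripper":1,"tx":0.045,"ty":-0.0295,"tz":0,"rx":0,"ry":0,"rz":0},{"gripper":1,"tx":0.045,"ty":-0.0295,"tz":0,"rx":0,"ry":0,"rz":0}]'
```

```text
t: 2.7
ee_pos: [463.2, -257.8, 404.9]
orientation: [3.103, 0.489, 0.001]
ft_force: [-0.0, 0.4, -0.2]
width: 11.3
```

```bash
python3 -m handwheel '[{"gripper":1,"tx":0.045,"ty":-0.0295,"tz":0,"rx":0,"ry":0,"rz":0},{"gripper":1,"tx":0.045,"ty":-0.0295,"tz":0,"rx":0,"ry":0,"rz":0},{"gripper":1,"tx":0,"ty":0,"tz":0.02,"rx":0,"ry":0,"rz":-9.5},{"gripper":1,"tx":0,"ty":0,"tz":0.02,"rx":0,"ry":0,"rz":-9.5},{"gripper":1,"tx":0,"ty":0,"tz":0.02,"rx":0,"ry":0,"rz":-9.5},{"gripper":1,"tx":0,"ty":0,"tz":0.02,"rx":0,"ry":0,"rz":-9.5},{"gripper":1,"tx":0,"ty":0,"tz":0.02,"rx":0,"ry":0,"rz":0},{"gripper":1,"tx":0,"ty":0,"tz":0,"rx":0,"ry":0,"rz":0}]'
cat >> h.py <<'E'
from scipy.spatial.transform import Rotation as Ro
C0=np.array([570.6,-49.2]);AF=-0.0825
EX=np.array([np.cos(AF),np.sin(AF)]);EY=np.array([-np.sin(AF),np.cos(AF)])
PIN=np.array([476.7,-51.9])
def st():
    o=ctrl.get_obs();R=Ro.from_rotvec(o["orientation"]).as_matrix()
    p=o["ee_pos"]+182*R[:,2]
    print("t",round(o["t"],2),"tip",p.round(2),"psi",round(np.arctan2(R[1,0],R[0,0]),4),"fixt",np.round([(p[:2]-C0)@EX,(p[:2]-C0)@EY],2),"w",round(o["width"],1))
    r=p[:2]-PIN; ax=R[:2,0];ay=R[:2,1]
    print("rel pin, blank frame if aligned: x(tool y)",round(r@ay,2)," y(tool x)",round(r@ax,2),"F tool",np.round(R.T@o["ft_force"],2))
    return o,R
E
python3 -c "from h import *;st()"
```

```text
t: 3.7
ee_pos: [529.3, -175.3, 303.5]
orientation: [-2.773, -1.472, 0.003]
ft_force: [-0.7, 0.2, -0.3]
width: 0.7
t 3.7 tip [ 528.77 -175.14  121.5 ] psi 0.9759 fixt [ -31.31 -128.95] w 0.7
rel pin, blank frame if aligned: x(tool y) 112.19  y(tool x) -72.88 F tool [-0.18 -0.71  0.34]
```

```bash
python3 -m handwheel '[{"gripper":1,"tx":0,"ty":0.001,"tz":0.03,"rx":0,"ry":0,"rz":0},{"gripper":1,"tx":0,"ty":0.001,"tz":0.03,"rx":0,"ry":0,"rz":0},{"gripper":1,"tx":0,"ty":0,"tz":0.02,"rx":0,"ry":0,"rz":0},{"gripper":1,"tx":0,"ty":0,"tz":0.012,"rx":0,"ry":0,"rz":0},{"gripper":1,"tx":0,"ty":0,"tz":0.0045,"rx":0,"ry":0,"rz":0},{"gripper":1,"tx":0,"ty":0,"tz":0,"rx":0,"ry":0,"rz":0}]'
python3 - <<'E'
from h import *
st()
d=viewer.get_image("top");cv2.imwrite("pics/t1.png",cv2.resize(d["image"][110:260,220:420,::-1],None,fx=4,fy=4))
d=viewer.get_image("side");cv2.imwrite("pics/s1.png",cv2.resize(d["image"][130:280,220:420,::-1],None,fx=4,fy=4))
E
```

```text
t: 4.45
ee_pos: [531.6, -176.7, 208.6]
orientation: [2.775, 1.473, 0.001]
ft_force: [0.3, -0.3, 0.4]
width: 0.3
t 4.45 tip [ 531.74 -176.75   26.64] psi 0.9759 fixt [ -28.22 -130.32] w 0.3
rel pin, blank frame if aligned: x(tool y) 115.56  y(tool x) -72.56 F tool [-0.06  0.39 -0.42]
```

View pics/s1.png

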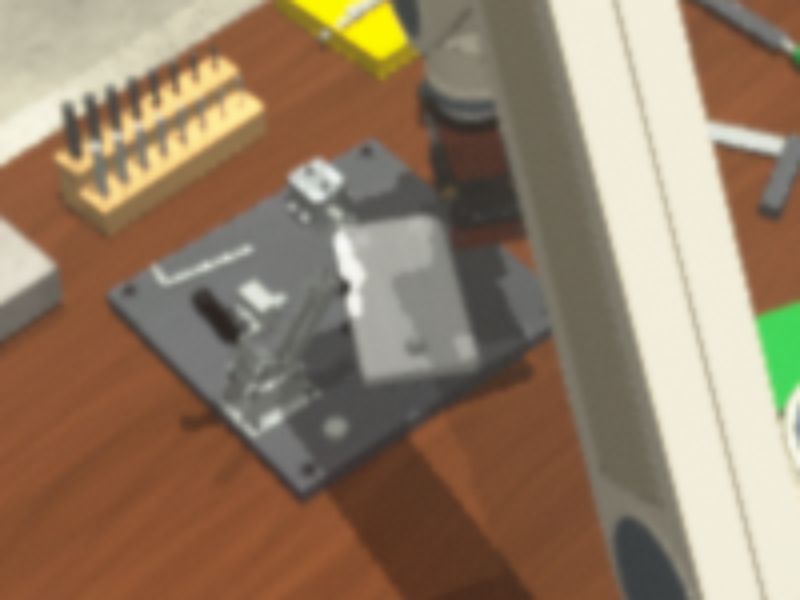

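View pics/t1.png

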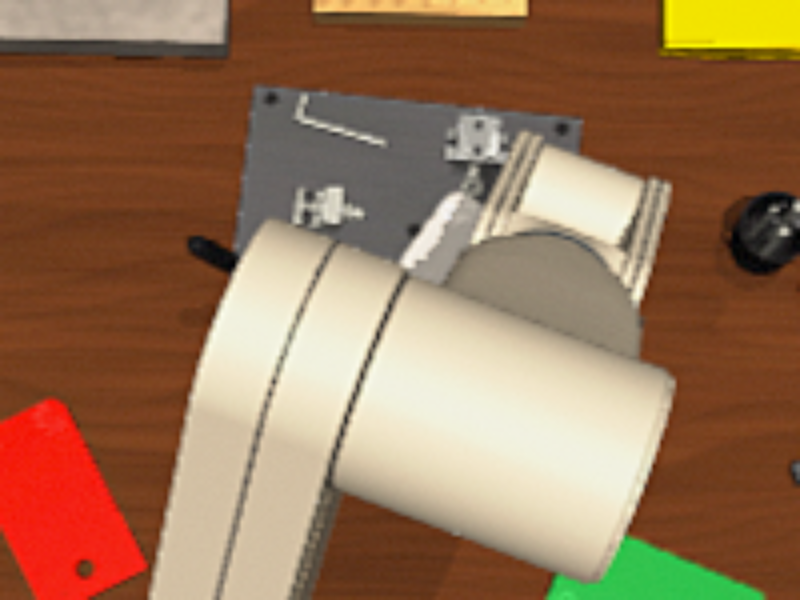

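```bash
python3 -m handwheel '[{"gripper":1,"tx":0.004,"ty":0,"tz":0.0022,"rx":0,"ry":0,"rz":0},{"gripper":1,"tx":0.003,"ty":0,"tz":0,"rx":0,"ry":0,"rz":0},{"gripper":1,"tx":0.002,"ty":0,"tz":0,"rx":0,"ry":0,"rz":0},{"gripper":1,"tx":0.001,"ty":0,"tz":0,"rx":0,"ry":0,"rz":0},{"gripper":1,"tx":0.001,"ty":0,"tz":0,"rx":0,"ry":0,"rz":0},{"gripper":1,"tx":0,"ty":0,"tz":0,"rx":0,"ry":0,"rz":0}]'
python3 -c "from h import *;st()"
```

```text
t: 5.3
ee_pos: [537.6, -167.5, 206.0]
orientation: [2.775, 1.473, -0.0]
ft_force: [-0.5, -0.6, 0.2]
width: 0.5
t 5.3 tip [ 537.56 -167.48   23.96] psi 0.9761 fixt [ -23.18 -120.6 ] w 0.5
rel pin, blank frame if aligned: x(tool y) 115.17  y(tool x) -61.63 F tool [-0.72 -0.07 -0.24]
```

```bash
python3 -m handwheel '[{"gripper":1,"tx":0.004,"ty":0.0022,"tz":0,"rx":0,"ry":0,"rz":-2},{"gripper":1,"tx":0.004,"ty":0.0022,"tz":0,"rx":0,"ry":0,"rz":-2},{"gripper":1,"tx":0.004,"ty":0.0022,"tz":0,"rx":0,"ry":0,"rz":-2},{"gripper":1,"tx":0.004,"ty":0.0022,"tz":0,"rx":0,"ry":0,"rz":-2}]'
python3 -c "from h import *;st()"
```

```text
t: 5.8
ee_pos: [553.3, -158.2, 205.9]
orientation: [-2.663, -1.666, 0.001]
ft_force: [-2.1, -2.7, 2.1]
width: 0.7
t 5.8 tip [ 553.12 -158.12   23.87] psi 1.1182 fixt [  -8.45 -109.99] w 0.7
rel pin, blank frame if aligned: x(tool y) 115.17  y(tool x) -62.11 F tool [-3.36 -0.75 -2.11]
```

```bash
python3 -m handwheel '[{"gripper":1,"tx":0.004,"ty":0.0022,"tz":0,"rx":0,"ry":0,"rz":-2},{"gripper":1,"tx":0.004,"ty":0.0022,"tz":0,"rx":0,"ry":0,"rz":-2},{"gripper":1,"tx":0.004,"ty":0.0022,"tz":0,"rx":0,"ry":0,"rz":-2},{"gripper":1,"tx":0.004,"ty":0.0022,"tz":0,"rx":0,"ry":0,"rz":-2},{"gripper":1,"tx":0.004,"ty":0.0022,"tz":0,"rx":0,"ry":0,"rz":-2}]'
python3 -c "from h import *;st()"
```

```text
t: 6.42
ee_pos: [571.2, -143.7, 205.9]
orientation: [-2.508, -1.892, 0.0]
ft_force: [-2.8, -1.5, -0.0]
width: 0.4
t 6.42 tip [ 571.23 -143.74   23.88] psi 1.2925 fixt [  8.42 -94.17] w 0.4
rel pin, blank frame if aligned: x(tool y) 116.13  y(tool x) -62.34 F tool [-2.19 -2.24  0.03]
```

```bash
python3 -m handwheel '[{"gripper":1,"tx":0.002,"ty":0.001,"tz":0,"rx":0,"ry":0,"rz":-1},{"gripper":1,"tx":0.002,"ty":0.001,"tz":0,"rx":0,"ry":0,"rz":-1},{"gripper":1,"tx":0.002,"ty":0.001,"tz":0,"rx":0,"ry":0,"rz":-1},{"gripper":1,"tx":0.002,"ty":0.001,"tz":0,"rx":0,"ry":0,"rz":-1}]'
python3 -c "from h import *;st()"
```

```text
t: 6.92
ee_pos: [577.1, -137.2, 206.0]
orientation: [2.442, 1.977, 0.0]
ft_force: [-2.0, -1.9, -2.2]
width: 0.4
t 6.92 tip [ 577.11 -137.21   23.99] psi 1.361 fixt [ 13.74 -87.17] w 0.4
rel pin, blank frame if aligned: x(tool y) 115.98  y(tool x) -62.53 F tool [-2.22 -1.53  2.16]
```

```bash
python3 -m handwheel '[{"gripper":1,"tx":0.001,"ty":0.0005,"tz":0,"rx":0,"ry":0,"rz":-0.5},{"gripper":1,"tx":0.001,"ty":0.0005,"tz":0,"rx":0,"ry":0,"rz":-0.5},{"gripper":1,"tx":0.001,"ty":0.0005,"tz":0,"rx":0,"ry":0,"rz":-0.5},{"gripper":1,"tx":0.001,"ty":0.0005,"tz":0,"rx":0,"ry":0,"rz":-0.5}]'
python3 -c "from h import *;st()"
```

```text
t: 7.42
ee_pos: [579.8, -133.7, 206.0]
orientation: [2.407, 2.018, 0.0]
ft_force: [-1.3, -2.7, -2.9]
width: 0.2
t 7.42 tip [ 579.9  -133.75   24.03] psi 1.3954 fixt [ 16.24 -83.5 ] w 0.2
rel pin, blank frame if aligned: x(tool y) 115.9  y(tool x) -62.59 F tool [-2.91 -0.84  2.93]
```

```bash
python3 -m handwheel '[{"gripper":1,"tx":0.001,"ty":0.0005,"tz":0,"rx":0,"ry":0,"rz":-0.5},{"gripper":1,"tx":0.001,"ty":0.0005,"tz":0,"rx":0,"ry":0,"rz":-0.5}]'
python3 -c "from h import *;st()"
```

```text
t: 7.68
ee_pos: [581.2, -131.9, 206.0]
orientation: [2.389, 2.039, 0.0]
ft_force: [0.3, -2.7, -2.8]
width: 0.5
t 7.67 tip [ 581.25 -131.95   24.03] psi 1.4129 fixt [ 17.43 -81.59] w 0.5
rel pin, blank frame if aligned: x(tool y) 115.84  y(tool x) -62.61 F tool [-2.62  0.68  2.76]
```

```bash
python3 -m handwheel '[{"gripper":1,"tx":0.001,"ty":0.0005,"tz":0,"rx":0,"ry":0,"rz":-0.5},{"gripper":1,"tx":0.001,"ty":0.0005,"tz":0,"rx":0,"ry":0,"rz":-0.5}]'
python3 -c "from h import *;st()"
```

```text
t: 7.92
ee_pos: [582.5, -130.1, 206.1]
orientation: [2.371, 2.06, 0.001]
ft_force: [0.6, -2.9, -0.8]
width: 0.3
t 7.92 tip [ 582.65 -130.1    24.1 ] psi 1.4304 fixt [ 18.68 -79.63] w 0.3
rel pin, blank frame if aligned: x(tool y) 115.85  y(tool x) -62.6 F tool [-2.83  1.02  0.78]
```

```bash
python3 -m handwheel '[{"gripper":1,"tx":0.001,"ty":0.0005,"tz":0,"rx":0,"ry":0,"rz":-0.5},{"gripper":1,"tx":0.001,"ty":0.0005,"tz":0,"rx":0,"ry":0,"rz":-0.5}]'
python3 - <<'E'
from h import *
st()
d=viewer.get_image("top");cv2.imwrite("pics/t2.png",cv2.resize(d["image"][110:210,250:390,::-1],None,fx=5,fy=5))
d=viewer.get_image("side");cv2.imwrite("pics/s2.png",cv2.resize(d["image"][140:260,240:390,::-1],None,fx=5,fy=5))
E
```

```text
t: 8.18
ee_pos: [583.8, -128.2, 206.1]
orientation: [2.353, 2.08, 0.001]
ft_force: [0.8, -3.8, -2.1]
width: 0.9
t 8.18 tip [ 583.97 -128.25   24.14] psi 1.4478 fixt [ 19.84 -77.67] w 0.9
rel pin, blank frame if aligned: x(tool y) 115.82  y(tool x) -62.61 F tool [-3.66  1.29  2.08]
```

View pics/t2.png

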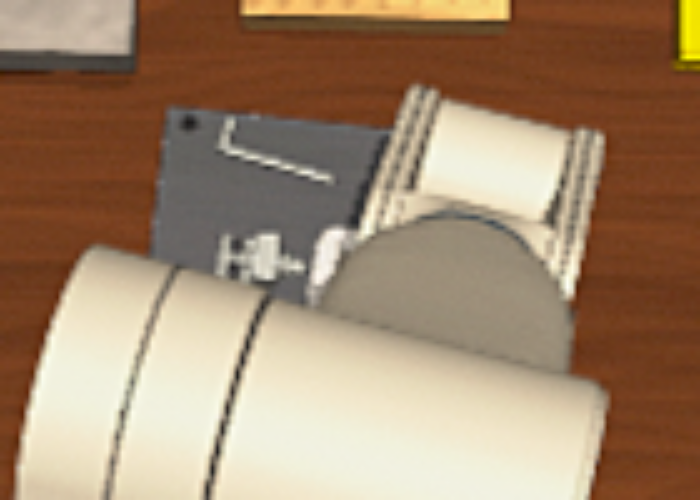

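View pics/s2.png

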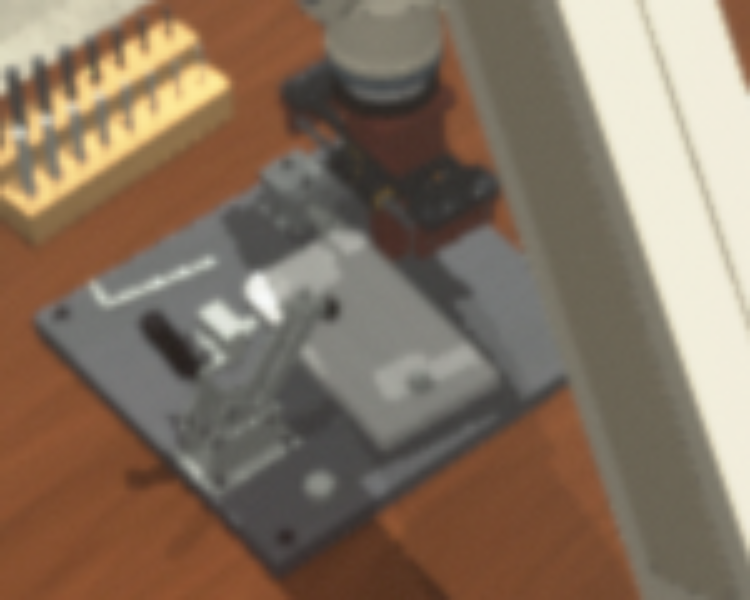

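```bash
python3 -m handwheel '[{"gripper":1,"tx":0.001,"ty":0.0005,"tz":0,"rx":0,"ry":0,"rz":-0.5},{"gripper":1,"tx":0.001,"ty":0.0005,"tz":0,"rx":0,"ry":0,"rz":-0.5}]'
python3 -c "from h import *;st()"
```

```text
t: 8.52
ee_pos: [585.0, -126.4, 206.1]
orientation: [2.335, 2.101, 0.001]
ft_force: [1.7, -3.5, -1.5]
width: 0.6
t 8.53 tip [ 585.12 -126.43   24.14] psi 1.4652 fixt [ 20.84 -75.77] w 0.6
rel pin, blank frame if aligned: x(tool y) 115.67  y(tool x) -62.69 F tool [-3.3   2.07  1.45]
```

```bash
python3 -m handwheel '[{"gripper":1,"tx":0.001,"ty":0.0005,"tz":0,"rx":0,"ry":0,"rz":-0.5},{"gripper":1,"tx":0.001,"ty":0.0005,"tz":0,"rx":0,"ry":0,"rz":-0.5}]'
python3 -c "from h import *;st()"
```

```text
t: 8.78
ee_pos: [586.3, -124.4, 206.1]
orientation: [2.317, 2.121, 0.001]
ft_force: [2.1, -3.5, -1.5]
width: 0.4
t 8.78 tip [ 586.4  -124.47   24.15] psi 1.4828 fixt [ 21.95 -73.71] w 0.4
rel pin, blank frame if aligned: x(tool y) 115.66  y(tool x) -62.65 F tool [-3.35  2.35  1.49]
```

```bash
python3 -m handwheel '[{"gripper":1,"tx":0.001,"ty":0.0005,"tz":0,"rx":0,"ry":0,"rz":-0.5}]'
python3 -c "from h import *;st()"
```

```text
t: 8.9
ee_pos: [586.8, -123.5, 206.1]
orientation: [2.307, 2.131, 0.001]
ft_force: [2.5, -3.3, -0.4]
width: 0.9
t 8.9 tip [ 586.93 -123.52   24.15] psi 1.4914 fixt [ 22.39 -72.72] w 0.9
rel pin, blank frame if aligned: x(tool y) 115.56  y(tool x) -62.66 F tool [-3.08  2.76  0.37]
```

```bash
python3 -m handwheel '[{"gripper":1,"tx":0.0006,"ty":0.0003,"tz":0,"rx":0,"ry":0,"rz":-0.3},{"gripper":1,"tx":0.0006,"ty":0.0003,"tz":0,"rx":0,"ry":0,"rz":-0.3}]'
python3 -c "from h import *;st()"
```

```text
t: 9.15
ee_pos: [587.3, -122.8, 206.1]
orientation: [2.296, 2.143, -0.001]
ft_force: [1.0, -8.6, -0.4]
width: 0.5
t 9.15 tip [ 587.32 -122.95   24.12] psi 1.5021 fixt [ 22.74 -72.12] w 0.5
rel pin, blank frame if aligned: x(tool y) 115.23  y(tool x) -63.29 F tool [-8.54  1.58  0.45]
```

```bash
python3 -m handwheel '[{"gripper":1,"tx":0.0006,"ty":0.0003,"tz":0,"rx":0,"ry":0,"rz":-0.3},{"gripper":1,"tx":0.0006,"ty":0.0003,"tz":0,"rx":0,"ry":0,"rz":-0.3}]'
python3 -c "from h import *;st()"
```

```text
t: 9.4
ee_pos: [587.7, -122.4, 206.2]
orientation: [2.284, 2.155, -0.003]
ft_force: [-1.3, -13.9, 0.8]
width: 0.7
t 9.4 tip [ 587.56 -122.75   24.15] psi 1.5128 fixt [ 22.97 -71.9 ] w 0.7
rel pin, blank frame if aligned: x(tool y) 114.79  y(tool x) -64.31 F tool [-13.95  -0.46  -0.81]
```

```bash
python3 -m handwheel '[{"gripper":1,"tx":0.0006,"ty":0.0003,"tz":0,"rx":0,"ry":0,"rz":-0.3}]'
python3 -c "from h import *;st()"
```

```text
t: 9.52
ee_pos: [587.9, -122.2, 206.1]
orientation: [2.278, 2.162, -0.004]
ft_force: [-3.0, -15.4, 1.4]
width: 0.7
t 9.53 tip [ 587.71 -122.62   24.15] psi 1.5183 fixt [ 23.1  -71.76] w 0.7
rel pin, blank frame if aligned: x(tool y) 114.57  y(tool x) -64.79 F tool [-15.54  -2.22  -1.38]
```

```bash
python3 -m handwheel '[{"gripper":1,"tx":-0.0005,"ty":0,"tz":0,"rx":0,"ry":0,"rz":0},{"gripper":1,"tx":0,"ty":0,"tz":0,"rx":0,"ry":0,"rz":0},{"gripper":1,"tx":0,"ty":0,"tz":0,"rx":0,"ry":0,"rz":0}]'
python3 -c "from h import *;st()"
```

```text
t: 9.9
ee_pos: [587.8, -122.4, 206.1]
orientation: [2.279, 2.161, -0.003]
ft_force: [-1.1, -12.1, 1.8]
width: 0.4
t 9.9 tip [ 587.68 -122.72   24.15] psi 1.5176 fixt [ 23.08 -71.86] w 0.4
rel pin, blank frame if aligned: x(tool y) 114.59  y(tool x) -64.82 F tool [-12.18  -0.46  -1.81]
```

```bash
python3 -m handwheel '[{"gripper":1,"tx":-0.001,"ty":0,"tz":0,"rx":0,"ry":0,"rz":0},{"gripper":1,"tx":-0.001,"ty":0,"tz":0,"rx":0,"ry":0,"rz":0},{"gripper":1,"tx":-0.001,"ty":0,"tz":0,"rx":0,"ry":0,"rz":0},{"gripper":1,"tx":-0.001,"ty":0,"tz":0,"rx":0,"ry":0,"rz":0},{"gripper":1,"tx":-0.004,"ty":0,"tz":0,"rx":0,"ry":0,"rz":0},{"gripper":1,"tx":-0.008,"ty":0,"tz":0,"rx":0,"ry":0,"rz":0},{"gripper":1,"tx":-0.015,"ty":0,"tz":-0.01,"rx":0,"ry":0,"rz":0},{"gripper":1,"tx":-0.01,"ty":0,"tz":-0.04,"rx":0,"ry":0,"rz":0}]'
python3 -m handwheel '[{"gripper":1,"tx":0,"ty":0,"tz":-0.06,"rx":0,"ry":0,"rz":0},{"gripper":1,"tx":0,"ty":0,"tz":-0.06,"rx":0,"ry":0,"rz":0},{"gripper":1,"tx":0,"ty":0,"tz":-0.04,"rx":0,"ry":0,"rz":0}]'
python3 - <<'E'
from h import *
st()
d=viewer.get_image("side");cv2.imwrite("pics/s3.png",cv2.resize(d["image"][140:260,240:390,::-1],None,fx=5,fy=5))
E
```

```text
t: 10.9
ee_pos: [585.1, -163.2, 255.1]
orientation: [-2.278, -2.158, 0.004]
ft_force: [0.7, 0.3, -0.1]
width: 0.3
t: 11.28
ee_pos: [586.0, -163.2, 420.1]
orientation: [2.279, 2.158, 0.003]
ft_force: [0.7, 0.2, -0.7]
width: 0.7
t 11.28 tip [ 586.69 -163.41  238.1 ] psi 1.5162 fixt [  25.45 -112.5 ] w 0.7
rel pin, blank frame if aligned: x(tool y) 115.91  y(tool x) -105.35 F tool [0.2  0.64 0.75]
```

View pics/s3.png

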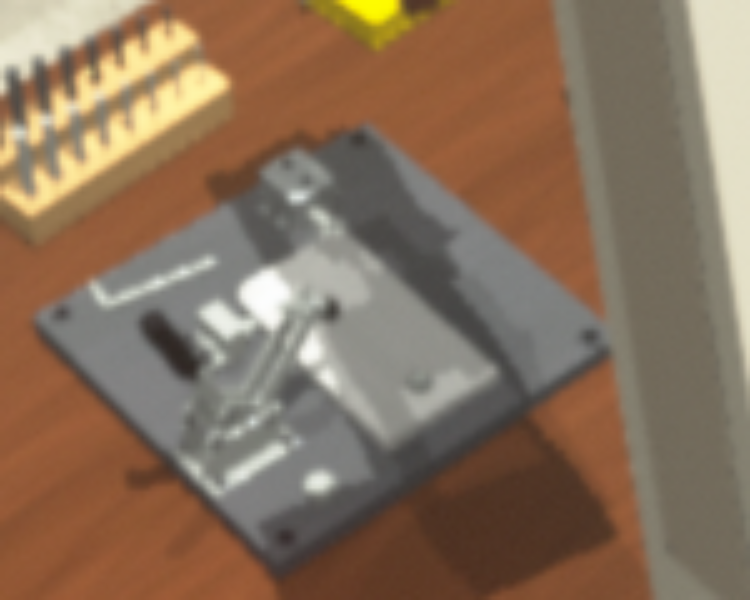

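```bash
python3 -m handwheel '[{"gripper":1,"tx":0.0,"ty":0,"tz":0,"rx":0,"ry":0,"rz":1.6},{"gripper":1,"tx":0.039,"ty":-0.0132,"tz":0,"rx":0,"ry":0,"rz":0},{"gripper":1,"tx":0.039,"ty":-0.0132,"tz":0,"rx":0,"ry":0,"rz":0},{"gripper":1,"tx":0.039,"ty":-0.0132,"tz":0,"rx":0,"ry":0,"rz":0},{"gripper":1,"tx":0.039,"ty":-0.0132,"tz":0,"rx":0,"ry":0,"rz":0},{"gripper":1,"tx":0.039,"ty":-0.0132,"tz":0,"rx":0,"ry":0,"rz":0},{"gripper":1,"tx":0.039,"ty":-0.0132,"tz":0,"rx":0,"ry":0,"rz":0},{"gripper":1,"tx":0,"ty":0,"tz":0,"rx":0,"ry":0,"rz":0}]'
python3 - <<'E'
from h import *
st()
d=viewer.get_image("side");cv2.imwrite("pics/s4.png",cv2.resize(d["image"][140:260,240:390,::-1],None,fx=5,fy=5))
d=viewer.get_image("top");cv2.imwrite("pics/t4.png",cv2.resize(d["image"][110:210,250:390,::-1],None,fx=5,fy=5))
E
```

```text
t: 12.32
ee_pos: [525.1, 79.1, 414.3]
orientation: [-2.306, -2.13, 0.004]
ft_force: [-0.4, -0.4, -0.1]
width: 0.8
t 12.32 tip [524.51  79.05 232.35] psi 1.4913 fixt [-56.5  124.02] w 0.8
rel pin, blank frame if aligned: x(tool y) 37.26  y(tool x) 134.34 F tool [-0.42 -0.34  0.12]
```

View pics/s4.png

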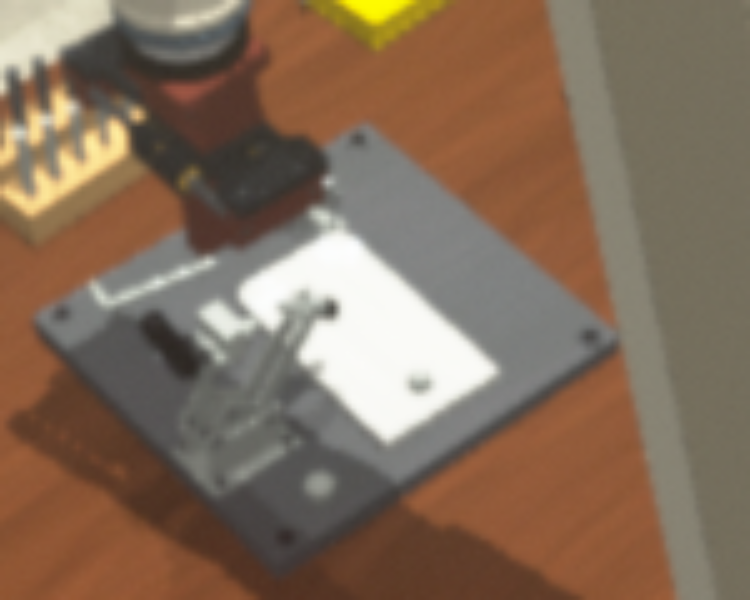

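View pics/t4.png

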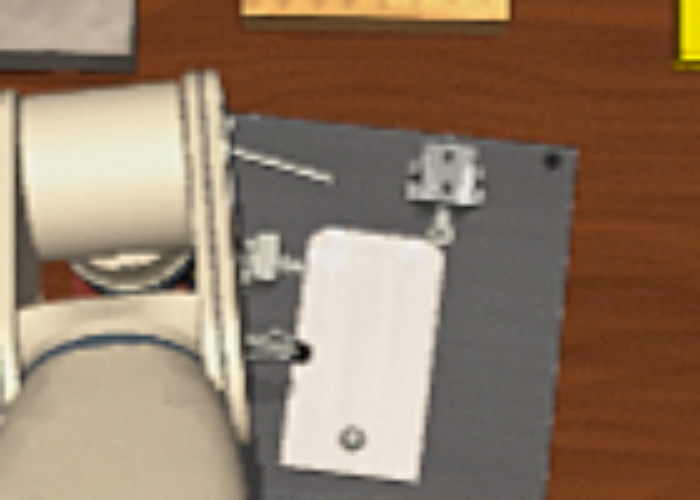

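```bash
python3 -m handwheel '[{"gripper":1,"tx":0.0,"ty":0.001,"tz":0.03,"rx":0,"ry":0,"rz":0},{"gripper":1,"tx":0.0,"ty":0.001,"tz":0.025,"rx":0,"ry":0,"rz":0},{"gripper":1,"tx":0.0,"ty":0,"tz":0.0085,"rx":0,"ry":0,"rz":0},{"gripper":1,"tx":0.003,"ty":0,"tz":0,"rx":0,"ry":0,"rz":0},{"gripper":1,"tx":0.003,"ty":0,"tz":0,"rx":0,"ry":0,"rz":0}]'
python3 - <<'E'
from h import *
st()
d=viewer.get_image("side");cv2.imwrite("pics/s5.png",cv2.resize(d["image"][140:260,240:390,::-1],None,fx=5,fy=5))
E
```

```text
t: 13.05
ee_pos: [529.1, 83.3, 353.3]
orientation: [2.31, 2.128, 0.002]
ft_force: [0.9, -0.2, -0.6]
width: 0.6
t 13.05 tip [529.38  83.33 171.28] psi 1.4885 fixt [-52.   128.68] w 0.6
rel pin, blank frame if aligned: x(tool y) 41.38  y(tool x) 139.1 F tool [-0.15  0.9   0.63]
```

View pics/s5.png

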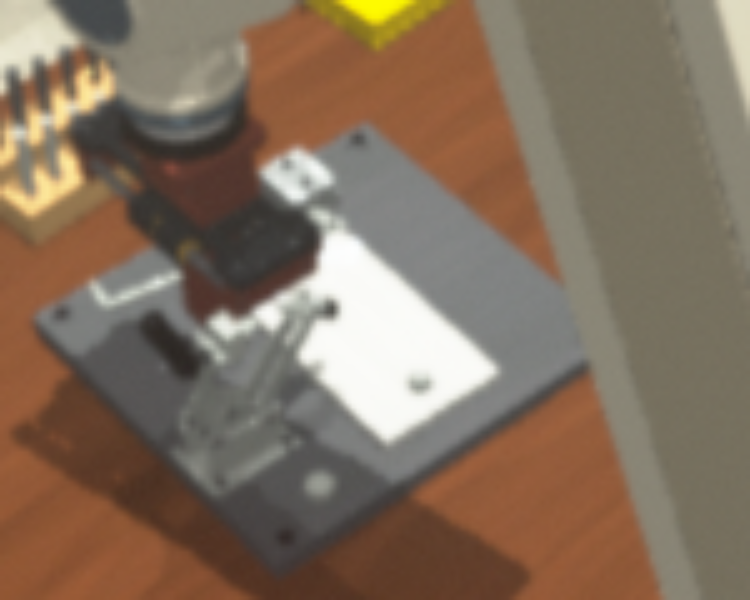

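```bash
python3 - <<'E'
from h import *
o,R=st()
for n in("side",):
    d=viewer.get_image(n)
    im=cv2.resize(d["image"][140:260,240:390,::-1],None,fx=5,fy=5).copy()
    for k in (0,60,120,182):
        p=o["ee_pos"]+k*R[:,2]; q=(w2px(d,p)-[240,140])*5; print(k,q.round())
        cv2.circle(im,tuple(int(i) for i in q),4,(0,255,0),-1)
    w=o["ee_pos"]+182*R[:,2]
    for dy in (0,20,40):
        print((w2px(d,np.r_[C0-52*EX+(117+dy)*EY,20+53+dy*2.36])-[240,140])*5)
    cv2.imwrite("pics/s6.png",im)
E
```

```text
t 13.1 tip [529.43  83.77 171.41] psi 1.4889 fixt [-51.99 129.12] w 0.4
rel pin, blank frame if aligned: x(tool y) 41.45  y(tool x) 139.53 F tool [-0.15  0.76 -0.09]
0 [180. 101.]
60 [189. 173.]
120 [197. 242.]
182 [205. 308.]
[231.30939086 397.23726489]
[201.56767263 366.35559207]
[170.18345876 333.76640959]
```

View pics/s6.png

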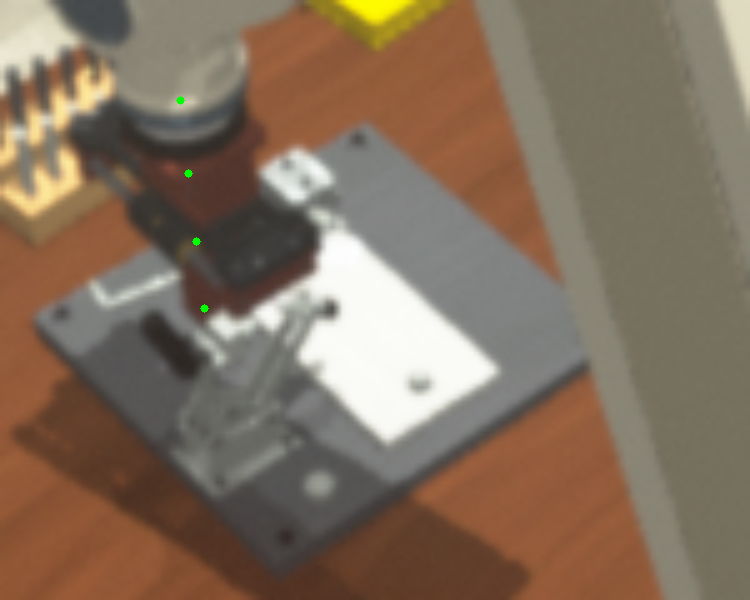

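```bash
python3 - <<'E'
from h import *
d=viewer.get_image("side")
for (u,v) in [(205,295),(195,300),(230,300),(250,295),(280,285),(300,275),(315,260),(230,270),(270,250),(190,285),(215,310),(170,345),(185,365)]:
    p=px2w(d,240+u/5,140+v/5); print((u,v),np.round([(p[:2]-C0)@EX,(p[:2]-C0)@EY,p[2]-20],0),d["image"][140+v//5,240+u//5])
E
```

```text
(205, 295) [-61. 133. 174.] [81 52 46]
(195, 300) [-57. 139. 170.] [79 52 45]
(230, 300) [-135.  162.  254.] [82 56 48]
(250, 295) [-134.  148.  247.] [81 55 49]
(280, 285) [-135.  126.  241.] [109  90  86]
(300, 275) [-134.  110.  237.] [135 122 114]
(315, 260) [-138.  101.  247.] [188 178 170]
(230, 270) [-132.  158.  274.] [63 62 61]
(270, 250) [-135.  131.  274.] [63 62 60]
(190, 285) [-60. 143. 190.] [81 54 47]
(215, 310) [-60. 126. 154.] [131 120 111]
(170, 345) [-58. 162. 145.] [48 42 40]
(185, 365) [-56. 152. 117.] [47 42 38]
```

```bash
python3 -m handwheel '[{"gripper":1,"tx":0.004,"ty":0,"tz":0.001,"rx":0,"ry":0,"rz":0},{"gripper":1,"tx":0.004,"ty":0,"tz":0.001,"rx":0,"ry":0,"rz":0},{"gripper":1,"tx":0.004,"ty":0,"tz":0.001,"rx":0,"ry":0,"rz":0},{"gripper":1,"tx":0.004,"ty":0,"tz":0.001,"rx":0,"ry":0,"rz":0}]'
python3 -c "from h import *;st()"
```

```text
t: 13.7
ee_pos: [530.0, 99.6, 348.5]
orientation: [2.31, 2.129, -0.0]
ft_force: [-1.0, -0.9, 2.4]
width: 0.2
t 13.7 tip [530.02  99.55 166.51] psi 1.4895 fixt [-52.7 144.9] w 0.2
rel pin, blank frame if aligned: x(tool y) 40.84  y(tool x) 155.28 F tool [-1.01 -0.92 -2.4 ]
```

```bash
python3 -m handwheel '[{"gripper":1,"tx":0.004,"ty":0,"tz":0.002,"rx":0,"ry":0,"rz":0},{"gripper":1,"tx":0.004,"ty":0,"tz":0.002,"rx":0,"ry":0,"rz":0},{"gripper":1,"tx":0.004,"ty":0,"tz":0.0025,"rx":0,"ry":0,"rz":0},{"gripper":1,"tx":0.004,"ty":0,"tz":0.003,"rx":0,"ry":0,"rz":0},{"gripper":1,"tx":0.004,"ty":0,"tz":0.004,"rx":0,"ry":0,"rz":0},{"gripper":1,"tx":0.004,"ty":0,"tz":0.005,"rx":0,"ry":0,"rz":0}]'
python3 - <<'E'
from h import *
st()
d=viewer.get_image("side");cv2.imwrite("pics/s7.png",cv2.resize(d["image"][140:260,240:390,::-1],None,fx=5,fy=5))
E
```

```text
t: 14.45
ee_pos: [532.0, 123.5, 329.6]
orientation: [2.31, 2.129, -0.0]
ft_force: [1.0, -2.2, 1.7]
width: 0.1
t 14.45 tip [532.03 123.42 147.6 ] psi 1.4892 fixt [-52.67 168.86] w 0.1
rel pin, blank frame if aligned: x(tool y) 40.86  y(tool x) 179.25 F tool [-2.15  1.22 -1.7 ]
```

View pics/s7.png

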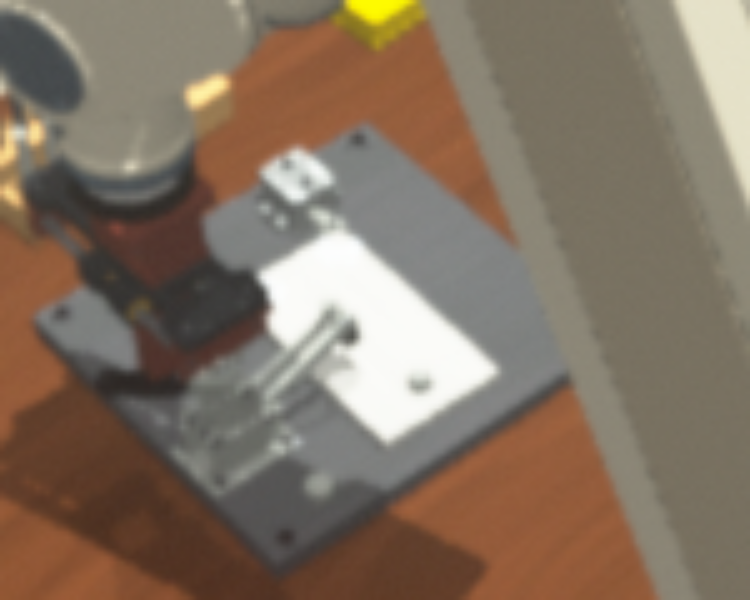

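```bash
python3 -m handwheel '[{"gripper":1,"tx":0.0025,"ty":0,"tz":0.005,"rx":0,"ry":0,"rz":0},{"gripper":1,"tx":0.0025,"ty":0,"tz":0.005,"rx":0,"ry":0,"rz":0},{"gripper":1,"tx":0.002,"ty":0,"tz":0.005,"rx":0,"ry":0,"rz":0},{"gripper":1,"tx":0.0015,"ty":0,"tz":0.005,"rx":0,"ry":0,"rz":0},{"gripper":1,"tx":0.001,"ty":0,"tz":0.005,"rx":0,"ry":0,"rz":0}]'
python3 -c "from h import *;st()"
```

```text
t: 15.12
ee_pos: [532.6, 132.9, 304.5]
orientation: [-2.31, -2.129, 0.0]
ft_force: [0.0, -0.4, 0.4]
width: 0.3
t 15.12 tip [532.47 132.96 122.52] psi 1.4891 fixt [-53.01 178.4 ] w 0.3
rel pin, blank frame if aligned: x(tool y) 40.5  y(tool x) 188.8 F tool [-0.42  0.04 -0.39]
```

```bash
python3 -m handwheel '[{"gripper":1,"tx":0,"ty":0,"tz":0.004,"rx":0,"ry":0,"rz":0},{"gripper":1,"tx":0,"ty":0,"tz":0.004,"rx":0,"ry":0,"rz":0},{"gripper":1,"tx":0,"ty":0,"tz":0.004,"rx":0,"ry":0,"rz":0}]'
python3 - <<'E'
from h import *
st()
d=viewer.get_image("side");cv2.imwrite("pics/s8.png",cv2.resize(d["image"][140:260,240:390,::-1],None,fx=5,fy=5))
E
```

```text
t: 15.5
ee_pos: [532.9, 132.9, 293.0]
orientation: [2.31, 2.129, 0.001]
ft_force: [-0.4, 2.4, 2.4]
width: 0.5
t 15.5 tip [533.   133.03 111.01] psi 1.4891 fixt [-52.49 178.52] w 0.5
rel pin, blank frame if aligned: x(tool y) 41.02  y(tool x) 188.91 F tool [ 2.4  -0.61 -2.4 ]
```

View pics/s8.png

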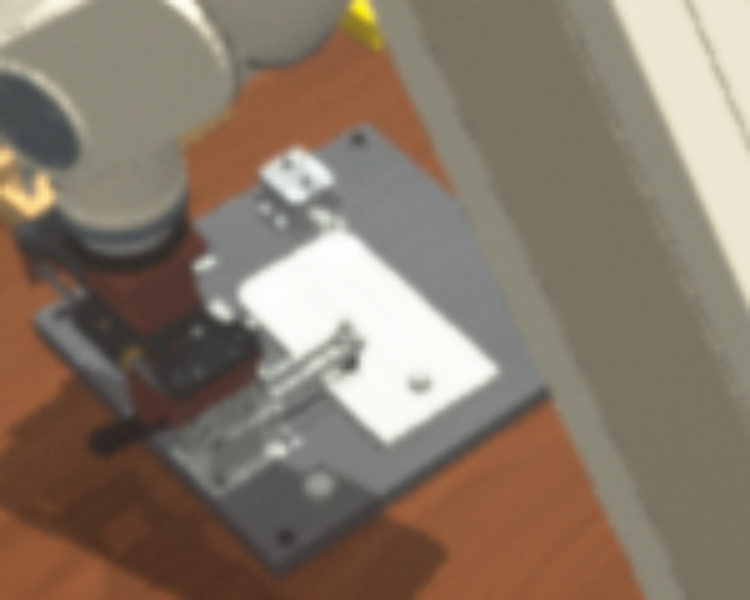

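```bash
python3 -m handwheel '[{"gripper":1,"tx":0,"ty":0,"tz":0.003,"rx":0,"ry":0,"rz":0},{"gripper":1,"tx":0,"ty":0,"tz":0.003,"rx":0,"ry":0,"rz":0},{"gripper":1,"tx":0,"ty":0,"tz":0.003,"rx":0,"ry":0,"rz":0}]'
python3 -c "from h import *;st()"
```

```text
t: 15.92
ee_pos: [532.7, 132.7, 283.8]
orientation: [2.31, 2.129, -0.0]
ft_force: [0.1, 1.5, 1.2]
width: 0.6
t 15.93 tip [532.69 132.71 101.77] psi 1.4892 fixt [-52.77 178.16] w 0.6
rel pin, blank frame if aligned: x(tool y) 40.75  y(tool x) 188.56 F tool [ 1.48 -0.06 -1.18]
```

```bash
python3 -m handwheel '[{"gripper":1,"tx":0,"ty":0,"tz":0.002,"rx":0,"ry":0,"rz":0},{"gripper":1,"tx":0,"ty":0,"tz":0.002,"rx":0,"ry":0,"rz":0}]'
python3 -c "from h import *;st()"
```

```text
t: 16.18
ee_pos: [532.5, 132.6, 279.6]
orientation: [-2.31, -2.129, 0.001]
ft_force: [0.3, 0.2, 0.3]
width: 0.5
t 16.18 tip [532.41 132.58  97.63] psi 1.4892 fixt [-53.04 178.01] w 0.5
rel pin, blank frame if aligned: x(tool y) 40.5  y(tool x) 188.4 F tool [ 0.26  0.33 -0.28]
```

```bash
python3 -m handwheel '[{"gripper":1,"tx":0,"ty":0,"tz":0.0015,"rx":0,"ry":0,"rz":0},{"gripper":1,"tx":0,"ty":0,"tz":0.001,"rx":0,"ry":0,"rz":0}]'
python3 -c "from h import *;st()"
```

```text
t: 16.42
ee_pos: [532.6, 132.7, 277.2]
orientation: [-2.31, -2.129, 0.001]
ft_force: [0.8, -0.5, -0.2]
width: 0.5
t 16.43 tip [532.48 132.63  95.22] psi 1.4891 fixt [-52.98 178.07] w 0.5
rel pin, blank frame if aligned: x(tool y) 40.53  y(tool x) 188.46 F tool [-0.39  0.88  0.2 ]
```

```bash
python3 -m handwheel '[{"gripper":1,"tx":0,"ty":0,"tz":0.001,"rx":0,"ry":0,"rz":0},{"gripper":1,"tx":0,"ty":0,"tz":0.001,"rx":0,"ry":0,"rz":0}]'
python3 -c "from h import *;st()"
```

```text
t: 16.68
ee_pos: [532.7, 132.7, 275.4]
orientation: [-2.31, -2.129, 0.0]
ft_force: [0.6, -0.3, -0.2]
width: 0.3
t 16.68 tip [532.67 132.73  93.42] psi 1.4892 fixt [-52.79 178.19] w 0.3
rel pin, blank frame if aligned: x(tool y) 40.74  y(tool x) 188.58 F tool [-0.22  0.65  0.18]
```

```bash
python3 -m handwheel '[{"gripper":1,"tx":0,"ty":0,"tz":0.001,"rx":0,"ry":0,"rz":0}]'
python3 -c "from h import *;st()"
```

```text
t: 16.8
ee_pos: [532.7, 132.7, 274.4]
orientation: [2.31, 2.129, 0.0]
ft_force: [-0.6, 0.1, 0.0]
width: 0.3
t 16.8 tip [532.73 132.74  92.44] psi 1.4891 fixt [-52.73 178.2 ] w 0.3
rel pin, blank frame if aligned: x(tool y) 40.78  y(tool x) 188.59 F tool [ 0.06 -0.57 -0.05]
```

```bash
python3 -m handwheel '[{"gripper":1,"tx":0,"ty":0,"tz":0.001,"rx":0,"ry":0,"rz":0}]'
python3 - <<'E'
from h import *
st()
d=viewer.get_image("side");cv2.imwrite("pics/s9.png",cv2.resize(d["image"][140:260,240:390,::-1],None,fx=5,fy=5))
E
```

```text
t: 16.92
ee_pos: [532.7, 132.8, 273.5]
orientation: [2.31, 2.129, 0.0]
ft_force: [0.5, 0.7, 1.7]
width: 0.2
t 16.93 tip [532.76 132.79  91.49] psi 1.4892 fixt [-52.7  178.25] w 0.2
rel pin, blank frame if aligned: x(tool y) 40.82  y(tool x) 188.64 F tool [ 0.77  0.43 -1.71]
```

View pics/s9.png

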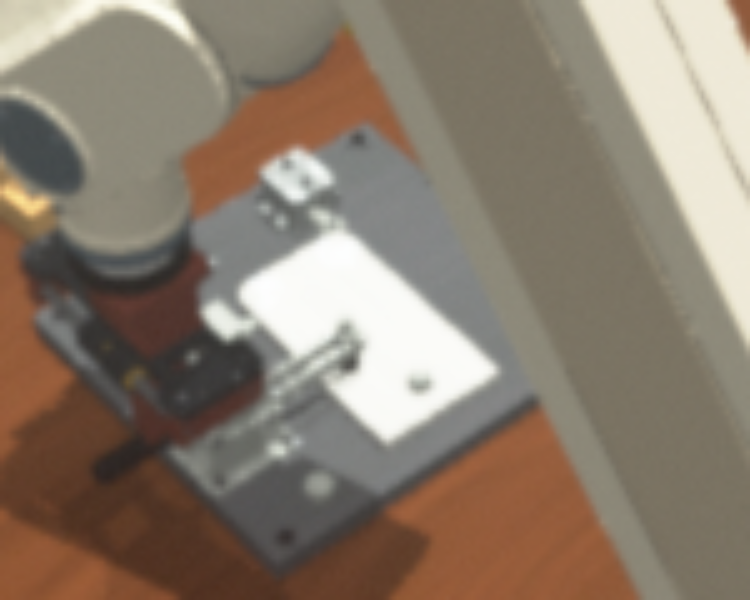

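Contact is starting at the end of travel; continue in 1 mm steps until it is firm.

```bash
python3 -m handwheel '[{"gripper":1,"tx":0,"ty":0,"tz":0.001,"rx":0,"ry":0,"rz":0}]'
python3 -c "from h import *;st()"
```

```text
t: 17.1
ee_pos: [532.8, 132.8, 272.8]
orientation: [2.31, 2.129, 0.001]
ft_force: [-3.1, 1.3, 8.7]
width: 0.1
t 17.1 tip [532.86 132.85  90.85] psi 1.4891 fixt [-52.62 178.32] w 0.1
rel pin, blank frame if aligned: x(tool y) 40.9  y(tool x) 188.72 F tool [ 1.01 -3.14 -8.65]
```

```bash
python3 -m handwheel '[{"gripper":1,"tx":0,"ty":0,"tz":0.0005,"rx":0,"ry":0,"rz":0},{"gripper":1,"tx":0,"ty":0,"tz":0,"rx":0,"ry":0,"rz":0},{"gripper":1,"tx":0,"ty":0,"tz":0,"rx":0,"ry":0,"rz":0}]'
python3 -c "from h import *;st()"
```

```text
t: 17.48
ee_pos: [532.8, 132.8, 272.8]
orientation: [2.31, 2.129, 0.001]
ft_force: [-2.6, 0.2, 8.5]
width: 0.5
t 17.48 tip [532.86 132.86  90.77] psi 1.4892 fixt [-52.61 178.33] w 0.5
rel pin, blank frame if aligned: x(tool y) 40.92  y(tool x) 188.73 F tool [-0.04 -2.59 -8.52]
```

```bash
python3 -m handwheel '[{"gripper":1,"tx":0,"ty":0,"tz":-0.003,"rx":0,"ry":0,"rz":0},{"gripper":1,"tx":0,"ty":0,"tz":-0.02,"rx":0,"ry":0,"rz":0},{"gripper":1,"tx":0,"ty":0,"tz":-0.04,"rx":0,"ry":0,"rz":0},{"gripper":1,"tx":0,"ty":0,"tz":-0.05,"rx":0,"ry":0,"rz":0},{"gripper":1,"tx":0.04,"ty":0,"tz":-0.05,"rx":0,"ry":0,"rz":0},{"gripper":1,"tx":0.05,"ty":0,"tz":0,"rx":0,"ry":0,"rz":0},{"gripper":1,"tx":0.05,"ty":0,"tz":0,"rx":0,"ry":0,"rz":0},{"gripper":1,"tx":0.05,"ty":0,"tz":0,"rx":0,"ry":0,"rz":0}]'
python3 - <<'E'
from h import *
st()
d=viewer.get_image("side");cv2.imwrite("pics/s10.png",cv2.resize(d["image"][140:260,240:390,::-1],None,fx=5,fy=5))
d=viewer.get_image("top");cv2.imwrite("pics/t10.png",cv2.resize(d["image"][110:210,250:390,::-1],None,fx=5,fy=5))
E
```

```text
t: 18.48
ee_pos: [548.0, 322.6, 433.9]
orientation: [2.31, 2.129, 0.0]
ft_force: [1.0, -0.3, 0.2]
width: 0.3
t 18.48 tip [548.07 322.66 251.91] psi 1.489 fixt [-53.09 368.73] w 0.3
rel pin, blank frame if aligned: x(tool y) 40.54  y(tool x) 379.13 F tool [-0.26  1.07 -0.21]
```

View pics/s10.png

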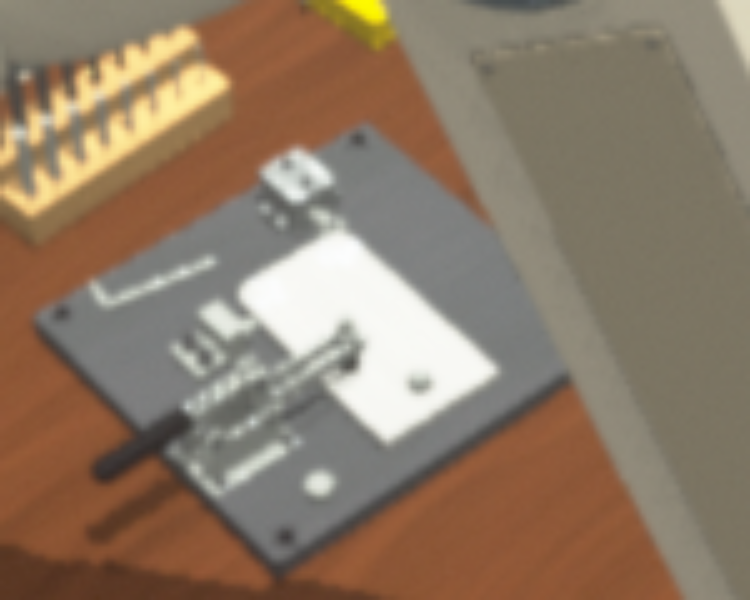

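View pics/t10.png

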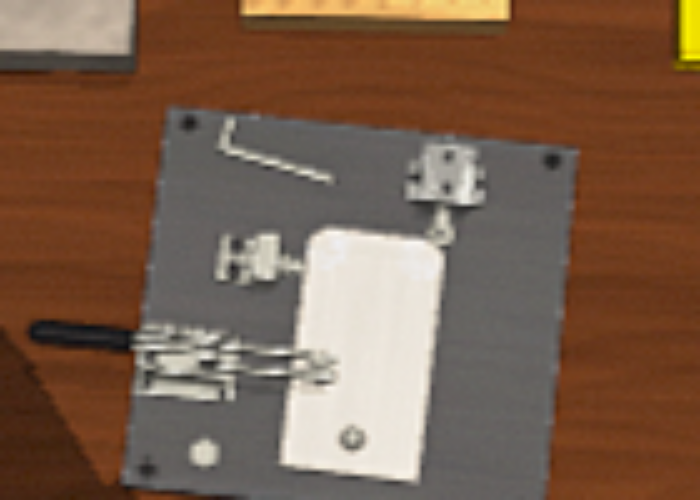

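```bash
python3 - <<'E'
from h import *
for n,(u0,u1,v0,v1) in (("side",(257,282,215,240)),("top",(254,280,170,185))):
    d=viewer.get_image(n);Q=[]
    for v in range(v0,v1):
        for u in range(u0,u1):
            p=px2w(d,u,v);f=[(p[:2]-C0)@EX,(p[:2]-C0)@EY,p[2]-20]
            if d["image"][v,u].max()<75 and f[2]>50 and f[2]<90 and f[1]>145: Q.append(f)
    Q=np.array(Q);print(n,len(Q),Q.mean(0).round(1),"slope dz/dy",np.polyfit(Q[:,1],Q[:,2],1)[0].round(3),"y",Q[:,1].min().round(),Q[:,1].max().round(),"z95",np.percentile(Q[:,2],90).round(1))
r=rect(d,32,400,720,-240,160); m=(r.min(2)>185).astype(np.uint8);m=cv2.morphologyEx(m,cv2.MORPH_OPEN,np.ones((25,25)))
c,_=cv2.findContours(m,0,2);c=max(c,key=cv2.contourArea);print("blank",cv2.minAreaRect(cv2.convexHull(c)))
E
```

```text
side 92 [-55.2 192.6  67.1] slope dz/dy -0.023 y 158.0 230.0 z95 71.9
top 105 [-51.2 186.2  69.4] slope dz/dy 0.001 y 148.0 224.0 z95 74.6
blank ((435.8191833496094, 359.8767395019531), (199.47576904296875, 358.7102355957031), 5.7582597732543945)
```

```bash
python3 -c "
from h import *
print(ctrl.close_job());st()"
```

```text
the job is handed in; nothing more can be done
None
the job is handed in; nothing more can be done
```

I swung the blank round its pin past the roller catch and pressed it home on the stop screw. I then pushed the toggle handle down to its firm end stop and handed the job in at about 18.6 s. The hand-in reports no verdict, so I can't confirm that it passed.

- **Pressing home:** I held about 12 N at the finger. It rose briefly to about 15.5 N because I sent several small push steps before reading the force between them. It stayed under the 20 N limit at the finger; the force at the screw itself isn't measured. After I let go, the picture showed the blank on the screw and the roller behind its trailing corner.
- **Clamp:** The handle stopped firmly with about 9 N of upward force. After I let go it stayed down: about level, sloping 0 to -0.02 rad, its top about 72 to 75 mm above the fixture. The arm's cap is on the blank.
- **Not measured:** I couldn't read the handle joint angle or the cap force. That it is locked is judged from the firm stop and the pictures.
- **A disagreement:** The blank's final angle came out as about -0.02 rad from the camera and +0.01 rad from the finger. Both are within the 0.05 rad home range.
- **Loose things:** The nut and hex key lie where they were in the pictures, and I touched none of the other loose things. At the last reading the gripper was clear of everything and measured no force.

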